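# Restock the copper caps in the tilt-out fittings bin

### The job

Pull the front of the blue tilt-out bin open until it reaches its stop, then carry the scoop over and tip its three copper pipe caps into the open bin. Set the empty scoop back down flat on the bench and let go of it, leaving the blue bin fully open with all three caps inside. Leave the white bin closed and the jar and wrench where they are.

Things in the scene. Friction and masses are not known exactly. Their poses are not given: they have to be found in the camera images.
- blue_bin (a joint): Tilt of the blue front of one of two grey bench-top bins (fixed grey case with a top in the front's colour, 170 wide, 150 deep, 190 mm high; the white one is alike). 0 closed; grows in rad as the front's top comes out towards the robot; stop at 0.60. May start ajar. Hinged along the front's lower edge; light friction (2 N at the handle), stays where it is left.
- blue_bin_hinge (a point): Middle of the blue front's lower edge, on the hinge line, 12 mm above the bench, straight below the front edge of the case's top. Its frame tilts with the front: y along the hinge line, x into the case when closed, z up the front. The front spans x -12 to 0, z 0 to 165, 166 mm wide. Fully open, its top stands 95 mm out from the case, 148 mm above the bench.
- blue_bin_trough (a point): Middle of the floor of the open-topped trough behind the blue front, which the caps must end up in; x 40, z 5 mm from the hinge, same axes. Trough 80 deep (x), 146 wide outside, walls 5 mm; back wall 100 mm high, sides 100 to 155. Fully open, the hole to pour into lies between the front's top edge and the case: about 95 by 136 mm.
- blue_bin_handle (a point): Middle of the steel bar handle of the blue front: raised on two arms to just above the front's top edge, a round bar 12 mm thick, 100 mm long, along the hinge line, 55 mm out from the face (49 mm free behind it); x -67, z 180 mm in the hinge frame. Same axes as the hinge frame. Free above: pinch it across the bar from above. Fully open it is about 123 mm above the bench.
- white_bin (a joint): The same tilt for the bin with the white front, which must stay closed (0).
- scoop: Aluminium carry scoop, 0.22 kg, a flat pan with walls on three sides, 130 long (x), 94 wide (y), walls 40 mm high and 4 mm thick, floor 4 mm. Origin under the middle of the pan, z up. Its open mouth is the -x end (x -65 mm), turned roughly towards the robot; caps slide out when the mouth is tipped down by more than about 35 degrees. An orange cross bar spans it above the pan.
- scoop_handle (a point): Middle of the orange cross bar of the scoop: 14 mm thick (along the scoop's x), 18 mm high, 86 mm free length along y; 10 mm behind the pan's middle (x +10) and 86 mm above its underside. Same axes as the scoop. Pinch it across from above.
- cap1: Copper pipe end cap, solid, 24 mm diameter, 22 mm high, 30 g, standing loose on the scoop's floor. Origin in the middle of its flat underside.
- cap2: Second cap, alike.
- cap3: Third cap, alike.
- jar: Bystander: jar with a red lid, 60 mm diameter, 85 mm high. Origin under its middle.
- wrench: Bystander: steel wrench, 170 mm long, lying on the bench.

How it is judged:
By the outcome, as a careful person would: the job done as asked, in the order asked, and still so for the second after the job is handed in, with the robot touching nothing.
It also fails if it takes over 72 s, if anything falls off the work surface, if the arm or the gripper's body presses on something with over 40 N, if the wrist force passes 120 N, or if a joint passes its speed limit or range.

### The arm

A 6-joint arm with a two-finger parallel gripper is mounted at the origin on the work surface. World frame = base frame: x ahead of the robot, y to its left, z up, the work surface at z = 0. Lengths are in m, angles in rad, forces in N, time in s.
With the tool pointing down it reaches from about 0.325 to 0.775 m from the base axis. Payload 5.5 kg.
Tool frame: the origin (TCP) lies between the finger pads; the fingertips stand 8 mm ahead of it and the grasp point (between the pads) lies 11 mm behind it (tcp_to_tips is the distance from the TCP to the fingertips, in m); z points along the fingers, y is the line along which they close (so a half turn about z gives the same grasp; the last joint's range is limited). The gripper opens to 88 mm and grips with 3 to 60 N. Pads are 20 mm wide; open, the fingers measure 115 mm over their backs; the gripper's body (75 mm by 178 mm) begins 61 mm behind the grasp point.
Start: joints at [1.167, 0.091, 1.231, -0, 1.82, -0.057], TCP at [0.204, 0.564, 0.231] pointing down, gripper open.
Joint ranges: [-2.87, 2.87], [-0.86, 2.18], [0.17, 2.46], [-1.51, 4.65], [0.06, 2.69], [-2.65, 2.65]. Speed limits (rad/s): [2.57, 2.57, 3.01, 3.14, 3.14, 3.14].

### API

Orientations are given as a unit quaternion [w, x, y, z].
In Python, from bench import * gives the robot as it stands. Calls block until the motion is done:
- move_to(position, orientation): joint-space move of the TCP to a pose.
- move_l(position, speed=0.15, orientation=None): straight line of the TCP; orientation=None keeps the orientation; speed is the mean speed in m/s.
- movej(angles): joint-space move.
- gripper_open() and close(): open the fingers fully, or close them until they stop; the grip force is fixed at half the most.
- hold(seconds).
- inverse_kinematics(position, orientation): joint angles nearest the present ones, or None.
- state(): the state.
- get_image(name): name is "scene" or "side" or "wrist"; returns a dict with "frame" (400x640x3 uint8, blue, green, red), "depth" (400x640 float32, m along the optical axis (not along the pixel's ray), 0 where there is no reading), "camera_matrix" (3x3 intrinsics, pixels), "view" (4x4, takes a point from world to camera coordinates). Camera axes: x right, y up, looking along -z (the intrinsics and any distortion apply to the point x, -y, -z); pixel columns grow to the right and rows downward; lengths in m; the calibration is good to about 2 mm. A picture is of the moment at which its call begins.
A pose or a line that the arm cannot do raises IKError and nothing moves.
- job_done(): hands the job in; it is judged then, once.
The state is a dict: "time": time; "joint_pos": joint angles; "dq": joint speeds; "joint_torque": joint torques, N m; "ee_pos": TCP position; "ee_rot": TCP orientation; "ft_force": force on the tool from outside, world axes, zero at the start; "moment": the same for the moment, N m; "finger_gap": finger opening in m; "finger_force": force on a finger pad.
Only numpy, scipy, OpenCV 4.12 (cv2) and the standard library are available. Lean on these libraries where they do the work, as an engineer would, in place of code of your own. Each camera call takes 0.05 s, during which the arm holds its last target. There are 200 camera calls.

## Working session

There is one attempt and no reset: what is moved stays moved. The work goes in short steps, each a Python script; the robot and the scene stay as the last script left them, time stands still between calls to the robot, and variables do not carry over. Pictures are saved under pics/ and viewed, at most 10 in all, crops included, and the job is handed in when it is done.

```bash
mkdir -p pics; cat > h.py <<'E'
from bench import *
import numpy as np, cv2
from scipy.spatial.transform import Rotation as R
def pts(im):
    d=im["depth"];K=im["camera_matrix"];v,u=np.mgrid[:d.shape[0],:d.shape[1]]
    c=np.stack([(u-K[0,2])/K[0,0]*d,-(v-K[1,2])/K[1,1]*d,-d,np.ones_like(d)],-1)
    return (c@np.linalg.inv(im["view"]).T)[...,:3]
def q(Rm):
    x,y,z,w=R.from_matrix(Rm).as_quat(); return [w,x,y,z]
def frame(z,y):
    z=np.array(z,float);z/=np.linalg.norm(z);y=np.array(y,float);y-=z*(y@z);y/=np.linalg.norm(y)
    return np.c_[np.cross(y,z),y,z]
E
python3 - <<'E'
from h import *
for n in("scene","side"):
    im=get_image(n);cv2.imwrite(f"pics/{n}0.png",im["frame"]);np.savez(f"{n}.npz",**im)
s=state();print(s["time"],s["ee_pos"],s["ee_rot"],s["finger_gap"])
E
```

```text
0.1 [0.20384254 0.56402817 0.22965565] [-2.12007010e-04  1.72552198e-01  9.84999980e-01 -8.56025167e-04] 0.08776441840627777
```

View pics/scene0.png

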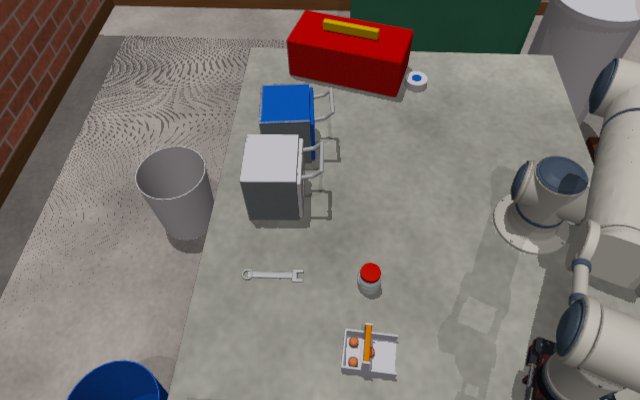

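View pics/side0.png

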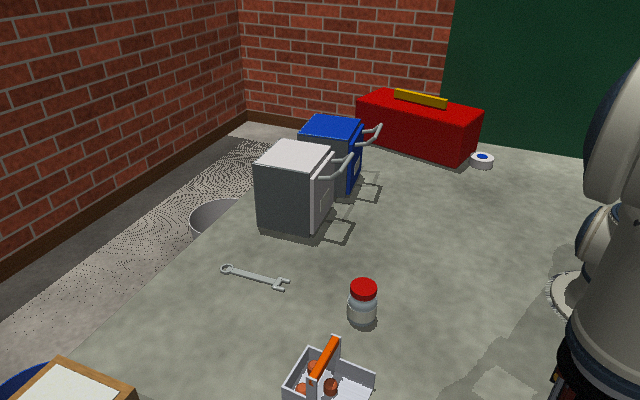

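The scene shows the blue bin (top about 262–312, 87–120, handle near 325,105), the white bin beside it (245–300, 137–180), the scoop at (370,353) with its orange bar at (368,342), and the jar at (370,278). The side view agrees. The blue bin looks nearly closed.

```bash
python3 - <<'E'
from h import *
im=dict(np.load("scene.npz"));P=pts(im);hsv=cv2.cvtColor(im["frame"],cv2.COLOR_BGR2HSV).astype(int)
H,S,V=hsv[...,0],hsv[...,1],hsv[...,2];D=im["depth"]>0
vv,uu=np.mgrid[:400,:640]
box=lambda a,b,c,d:(uu>=a)&(uu<b)&(vv>=c)&(vv<d)&D
def rep(n,m):
    p=P[m];print(n,len(p),"med",np.median(p,0).round(4));
    if len(p)>5:
        r=cv2.minAreaRect((p[:,:2]).astype(np.float32));print("  rect",np.round(r[0],4),np.round(r[1],4),round(r[2],1),"z",p[:,2].min().round(3),p[:,2].max().round(3)); print("  box",cv2.boxPoints(r).round(3).tolist())
blue=(H>100)&(H<125)&(S>120)
z=P[...,2]
rep("bluetop",box(250,345,75,165)&blue&(abs(z-.19)<.006))
rep("bluefront",box(250,345,75,165)&blue&(z<.18))
rep("whitetop",box(235,320,125,190)&(abs(z-.19)<.006)&(S<40))
rep("bluehandle",box(318,345,80,140)&(z>.1)&~blue)
rep("whitehandle",box(308,335,132,190)&(z>.1))
o=box(330,410,315,385)&(H<22)&(S>200)&(z>.07)
rep("bar",o)
rep("scoop",box(330,410,320,385)&(z>.02))
rep("rim",box(330,410,320,385)&(z>.034)&(z<.046))
rep("cap",box(335,410,320,385)&(H<15)&(S>80)&(z<.035))
rep("jar",box(350,390,255,300)&(z>.08))
p=P[box(250,345,75,165)&blue&(z<.18)];print(p[::6].round(3).tolist())
E
```

```text
bluetop 1650 med [ 0.7377 -0.2683  0.1874]
  rect [ 0.7376 -0.2716] [0.1445 0.166 ] 5.2 z 0.184 0.194
  box [[0.6579999923706055, -0.19499999284744263], [0.6729999780654907, -0.3610000014305115], [0.8169999718666077, -0.3479999899864197], [0.8019999861717224, -0.18199999630451202]]
bluefront 264 med [ 0.6551 -0.2182  0.1706]
  rect [ 0.6588 -0.2763] [0.0135 0.1713] 5.7 z 0.012 0.178
  box [[0.6439999938011169, -0.19200000166893005], [0.6610000133514404, -0.3619999885559082], [0.6740000247955322, -0.3610000014305115], [0.6570000052452087, -0.1899999976158142]]
whitetop 2526 med [ 0.7557 -0.0455  0.1877]
  rect [ 0.7274 -0.0534] [0.2119 0.1725] 3.0 z 0.184 0.195
  box [[0.6169999837875366, 0.027000000700354576], [0.6259999871253967, -0.14499999582767487], [0.8379999995231628, -0.1340000033378601], [0.8289999961853027, 0.03799999877810478]]
bluehandle 214 med [ 0.6052 -0.2723  0.1878]
  rect [ 0.6145 -0.2804] [0.0478 0.1124] 3.5 z 0.158 0.203
  box [[0.5870000123977661, -0.22599999606609344], [0.593999981880188, -0.33799999952316284], [0.6420000195503235, -0.33500000834465027], [0.63499
[... 1985 characters left out ...]
6, -0.269, 0.174], [0.661, -0.259, 0.175], [0.655, -0.256, 0.174], [0.66, -0.245, 0.176], [0.654, -0.244, 0.173], [0.66, -0.235, 0.174], [0.653, -0.23, 0.174], [0.658, -0.218, 0.178], [0.653, -0.22, 0.172], [0.658, -0.21, 0.173], [0.652, -0.205, 0.174], [0.657, -0.199, 0.172], [0.651, -0.199, 0.168], [0.658, -0.2, 0.158], [0.651, -0.195, 0.16], [0.655, -0.195, 0.151], [0.655, -0.2, 0.138], [0.646, -0.197, 0.136], [0.652, -0.196, 0.129], [0.647, -0.201, 0.119], [0.653, -0.2, 0.111], [0.647, -0.197, 0.111], [0.653, -0.197, 0.1], [0.647, -0.197, 0.096], [0.654, -0.203, 0.081], [0.658, -0.203, 0.048], [0.651, -0.195, 0.052], [0.654, -0.195, 0.043], [0.655, -0.197, 0.031], [0.655, -0.194, 0.025]]
```

```bash
cat >> h.py <<'E'
a=np.radians(5.2);bx=np.array([np.cos(a),np.sin(a),0]);by=np.array([-np.sin(a),np.cos(a),0]);Z=np.array([0,0,1.])
Hg=np.array([.664,-.278,.012])
def binpt(x,z,t=0.,y=0.): # hinge-frame point at tilt t
    return Hg+bx*(x*np.cos(t)-z*np.sin(t))+by*y+Z*(z*np.cos(t)+x*np.sin(t))
def tcp(g,Rm): return (np.array(g)+.011*Rm[:,2]).tolist()   # grasp point -> TCP
Rb=frame(-Z,bx)
sx=np.array([np.cos(np.radians(-4)),np.sin(np.radians(-4)),0]);Rs=frame(-Z,sx)
def tilt(th,Y=by): return R.from_rotvec(-th*np.array(Y)).as_matrix()  # th>0: mouth (-x) down
def barpos(M,th): return np.array(M)+tilt(th)@(bx*.075+Z*.086)
E
python3 - <<'E'
from h import *
ik=lambda g,Rm:(lambda r:None if r is None else np.round(r,2))(inverse_kinematics(tcp(g,Rm),q(Rm)))
for t in(0,.3,.6):print(t,binpt(-.067,.18,t).round(3),ik(binpt(-.067,.18,t),Rb))
print(ik([.485,.417,.086],Rs))
for th in(-.12,0,.4,.7,.9,1.05):
    for M in (Hg-bx*.04+Z*.178,):
        Rm=tilt(th)@Rb;print(th,barpos(M,th).round(3),Rm[:,2].round(2),ik(barpos(M,th),Rm))
# go to pregrasp and grasp the handle
g=binpt(-.067,.18)-bx*.010+Z*.003
move_to(tcp(g+Z*.10,Rb),q(Rb))
im=get_image("wrist");cv2.imwrite("pics/w1.png",im["frame"]);print(state()["time"])
P=pts(im);z=P[...,2];m=(z>.194)&(z<.206)&(im["depth"]>0);
p=P[m];p=p[(abs((p-Hg)@bx+.067)<.03)];print(len(p),np.median((p-Hg)@bx),np.percentile((p-Hg)@bx,[2,98]),np.percentile((p-Hg)@by,[2,98]))
E
```

```text
0 [ 0.597 -0.284  0.192] [-0.5   0.25  1.14 -0.    1.75 -0.59]
0.3 [ 0.547 -0.289  0.164] [-0.54  0.14  1.32 -0.    1.69 -0.63]
0.6 [ 0.508 -0.292  0.123] [-0.58  0.06  1.47 -0.    1.61 -0.67]
[ 0.66  0.22  1.36 -0.    1.56  0.73]
-0.12 [ 0.709 -0.274  0.266] [-0.12 -0.01 -0.99] [-0.39  0.74  0.37 -0.07  2.14 -0.51]
0 [ 0.699 -0.275  0.276] [ 0.  0. -1.] [-0.42  0.57  0.59 -0.    1.98 -0.51]
0.4 [ 0.66  -0.278  0.298] [ 0.39  0.04 -0.92] [-0.56  0.11  1.15  0.24  1.55 -0.61]
0.7 [ 0.626 -0.281  0.304] [ 0.64  0.06 -0.76] [-0.69 -0.15  1.49  0.49  1.3  -0.8 ]
0.9 [ 0.604 -0.284  0.302] [ 0.78  0.07 -0.62] [-0.8  -0.29  1.7   0.72  1.17 -0.98]
1.05 [ 0.587 -0.285  0.298] [ 0.86  0.08 -0.5 ] [-0.88 -0.37  1.84  0.92  1.11 -1.15]
3.4083
1782 -0.06568622065554344 [-0.07075115 -0.06032922] [-0.05561883  0.04768323]
```

View pics/w1.png

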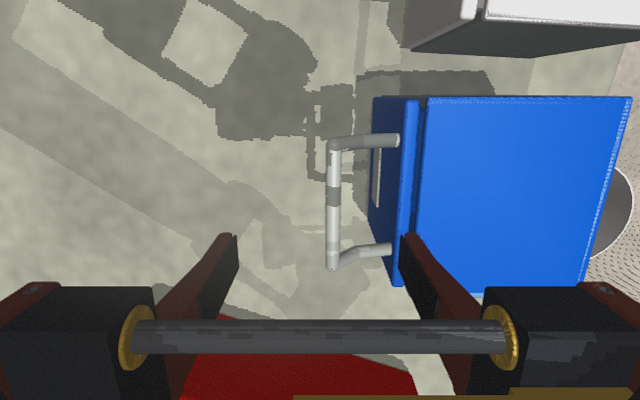

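The wrist view shows the handle bar at (333,205), between the fingers and within 2 mm of the expected place. The red toolbox lies below the picture, so I check its clearance before descending and pulling.

```bash
sed -i 's/\[.664,-.278,.012\]/[.6645,-.281,.012]/' h.py; python3 - <<'E'
from h import *
im=dict(np.load("scene.npz"));P=pts(im);f=im["frame"].astype(int)
m=(f[...,2]>120)&(f[...,1]<60)&(f[...,0]<60);m[100:]=False;p=P[m];p=p[p[:,2]>.02]
print("toolbox",p.min(0).round(3),p.max(0).round(3))
if p[:,1].max()>-.36: raise SystemExit("tight")
g=binpt(-.067,.18)-bx*.010+Z*.003
move_l(tcp(g,Rb),.1);print(state()["ft_force"])
close();s=state();print(s["finger_gap"],s["finger_force"],s["ft_force"],s["ee_pos"])
g0=np.array(s["ee_pos"])-np.array(tcp(binpt(-.067,.18),Rb));print(g0)
# tilt implied by gripper offset along bin x
t0=max(0,-(g0@bx)/.18);print(t0)
for t in np.arange(t0+.08,.615,.08).tolist()+[.61]:
    move_l(tcp(binpt(-.067,.18,t)+Z*.003,Rb),.08)
s=state();print(s["time"],s["ft_force"],s["finger_gap"],s["ee_pos"],tcp(binpt(-.067,.18,.6)+Z*.003,Rb))
E
```

```text
toolbox [ 0.325 -0.815  0.147] [0.77  0.773 1.151]tight
```

```bash
cat > a.py <<'E'
from h import *
im=dict(np.load("scene.npz"));P=pts(im);f=im["frame"].astype(int)
m=(f[...,2]>90)&(f[...,1]<60)&(f[...,0]<60)&(im["depth"]>0);m[95:]=False;m[:,:285]=False;m[:,418:]=False;p=P[m];p=p[(p[:,2]>.02)&(p[:,2]<.4)]
print("toolbox",p.min(0).round(3),p.max(0).round(3))
if np.percentile(p[:,1],99)>-.36: raise SystemExit("tight")
g=binpt(-.067,.18)-bx*.010+Z*.003
move_l(tcp(g,Rb),.1);print(state()["ft_force"])
close();s=state();print(s["finger_gap"],s["finger_force"],s["ft_force"],s["ee_pos"])
g0=np.array(s["ee_pos"])-np.array(tcp(binpt(-.067,.18),Rb));print(g0)
t0=max(0,-(g0@bx)/.18);print(t0)
for t in np.arange(t0+.08,.60,.08).tolist()+[.61]:
    move_l(tcp(binpt(-.067,.18,t)+Z*.003,Rb),.08)
s=state();print(s["time"],s["ft_force"],s["finger_gap"],s["ee_pos"],tcp(binpt(-.067,.18,.6)+Z*.003,Rb))
E
python3 a.py
```

```text
toolbox [ 0.323 -0.815  0.02 ] [ 0.772 -0.51   0.179]
[-1.03020334 -0.40469408  0.82365177]
0.011240224646093993 29.999132752418518 [ 3.04949939  0.92619029 -1.8342564 ] [ 0.58796441 -0.28784231  0.18369016]
[-0.00981134 -0.00076993  0.00269016]
0.05467076488187372
8.1333 [12.16244209  1.41072564  5.44404284] 0.01123242800917125 [ 0.51098785 -0.2950691   0.11613986] [0.5082127428027765, -0.2952232546182106, 0.11472936496627471]
```

```bash
cat > b.py <<'E'
from h import *
gripper_open()
p=np.array(state()["ee_pos"]);move_l((p+Z*.13).tolist(),.15)
gb=np.array([.485,.417,.086])
move_to(tcp(gb+Z*.13,Rs),q(Rs))
im=get_image("scene");np.savez("s2.npz",**im);P=pts(im)
cv2.imwrite("pics/s2.png",cv2.resize(im["frame"][60:190,220:380],None,fx=4,fy=4))
f=cv2.cvtColor(im["frame"],cv2.COLOR_BGR2HSV).astype(int);v,u=np.mgrid[:400,:640]
m=(im["depth"]>0)&(u>240)&(u<350)&(v>75)&(v<170)&(f[...,1]<90)
d=P[m]-Hg;X,Y,z=d@bx,d@by,d[:,2];k=(X<-.1)&(X>-.2)&(abs(Y)<.06)&(z>.08)
print("bar n",k.sum(),"x",np.percentile(X[k],[5,50,95]),"z",np.percentile(z[k],[5,50,95])," expect",-.157,.111)
im=get_image("wrist");cv2.imwrite("pics/w2.png",im["frame"]);P=pts(im)
f=cv2.cvtColor(im["frame"],cv2.COLOR_BGR2HSV).astype(int)
p=P[(f[...,0]<22)&(f[...,0]>8)&(f[...,1]>180)&(abs(P[...,2]-.095)<.006)&(im["depth"]>0)]
print("bar",len(p),cv2.minAreaRect(p[:,:2].astype(np.float32)));print(state()["time"])
E
python3 b.py
```

```text
bar n 53 x [-0.12631108 -0.11332813 -0.10339098] z [0.10201398 0.11025727 0.11756677]  expect -0.157 0.111
bar 910 ((0.48548659682273865, 0.41248926520347595), (0.08541782200336456, 0.012401137501001358), 85.56961059570312)
13.0083
```

View pics/s2.png

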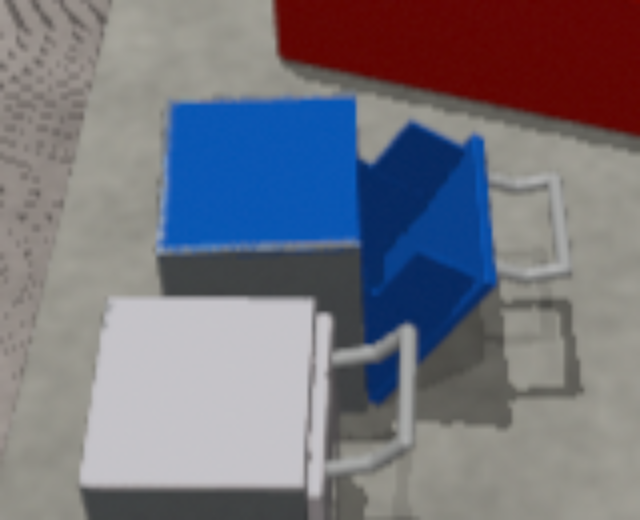

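View pics/w2.png

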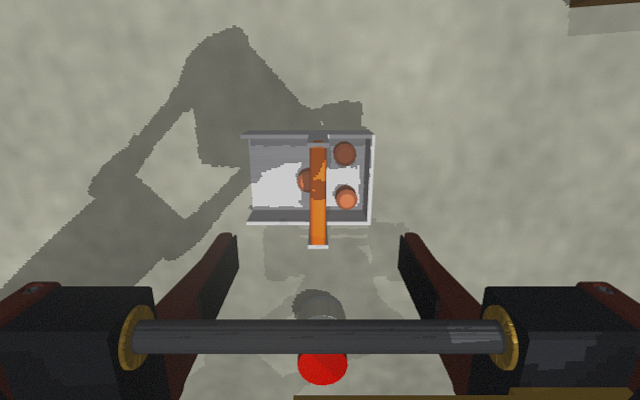

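The scene crop shows the blue front fully tilted out with the trough exposed, and the white bin still closed. The wrist view shows the orange bar centred at (318,195) between the fingers, with caps at (345,153), (345,197) and (308,180).

```bash
cat > c.py <<'E'
from h import *
gb=np.array([.485,.414,.086])
L=lambda x,z:Hg+bx*x+Z*(z-.012)
def pose(M,th): Rm=tilt(th)@Rb; return tcp(barpos(M,th),Rm),q(Rm)
steps=[(L(-.09,.27),0),(L(-.065,.24),.3),(L(-.045,.205),.5),(L(-.042,.19),.7),(L(-.042,.19),.95)]
for M,th in steps: print(inverse_kinematics(*pose(M,th)) is not None)
move_l(tcp(gb,Rs),.12);close();s=state();print(s["finger_gap"],s["ft_force"],s["ee_pos"])
move_l(tcp(gb+Z*.265,Rs),.15);s=state();print(s["finger_gap"],s["ft_force"])
im=get_image("side");cv2.imwrite("pics/side3.png",im["frame"]);print(s["time"])
E
python3 c.py
```

```text
True
True
True
True
True
0.013896007876857094 [-0.14792677 -0.07402347 -0.48762125] [0.48504607 0.41399941 0.074977  ]
0.013930818087589652 [-0.33962455 -0.65442897 -2.9527521 ]
17.2833
```

View pics/side3.png

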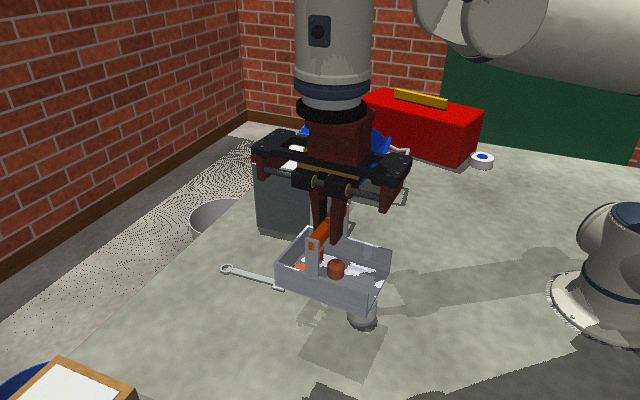

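The scoop is lifted level, with its bar at (322,238) in the fingers and the caps still inside. Next is the carry, then tipping in steps.

```bash
cat > d.py <<'E'
from h import *
L=lambda x,z:Hg+bx*x+Z*(z-.012)
def pose(M,th): Rm=tilt(th)@Rb; return tcp(barpos(M,th),Rm),q(Rm)
def go(M,th,v): p,o=pose(M,th); move_l(p,v,o)
go(L(-.09,.27),0,.2)
for M,th in [(L(-.065,.24),.3),(L(-.045,.205),.5),(L(-.042,.19),.7),(L(-.042,.19),.95)]: go(M,th,.07);
hold(.8)
s=state();print(s["time"],s["ft_force"],s["finger_gap"])
im=get_image("scene");cv2.imwrite("pics/s4.png",im["frame"][20:260,180:500])
cv2.imwrite("pics/s4.png",cv2.hconcat([cv2.resize(im["frame"][40:240,200:460],None,fx=1.5,fy=1.5),cv2.resize(get_image("side")["frame"][40:240,220:480],None,fx=1.5,fy=1.5)]))
E
python3 d.py
```

```text
23.9167 [ 0.24610141 -0.41228157 -1.25801599] 0.01374361329262591
```

View pics/s4.png

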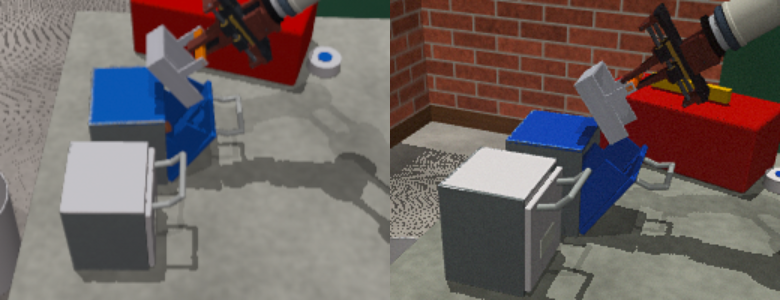

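A cap shows inside the trough at (168,127) in the left half of the picture. The scoop is tipped over the hole and clear of both bins. I back out, return the scoop to its old spot and check the caps with a high-up look.

```bash
cat > e.py <<'E'
from h import *
L=lambda x,z:Hg+bx*x+Z*(z-.012)
def pose(M,th): Rm=tilt(th)@Rb; return tcp(barpos(M,th),Rm),q(Rm)
def go(M,th,v): p,o=pose(M,th); move_l(p,v,o)
for M,th in [(L(-.045,.22),.6),(L(-.065,.25),.3),(L(-.09,.27),0)]: go(M,th,.12)
gb=np.array([.485,.414,.086])
move_l(tcp(gb+Z*.265,Rs),.25,q(Rs));hold(.3)
s=state();print(s["time"],s["ft_force"],s["finger_gap"])
a=get_image("scene")["frame"];b=get_image("side")["frame"]
cv2.imwrite("pics/s5.png",cv2.vconcat([cv2.resize(a[70:170,230:350],(600,300))[:, :],cv2.resize(b[190:340,250:450],(600,300))]))
E
python3 e.py
```

```text
28.8833 [ 0.07399927  0.40722943 -2.18997167] 0.0134512948788223
```

View pics/s5.png

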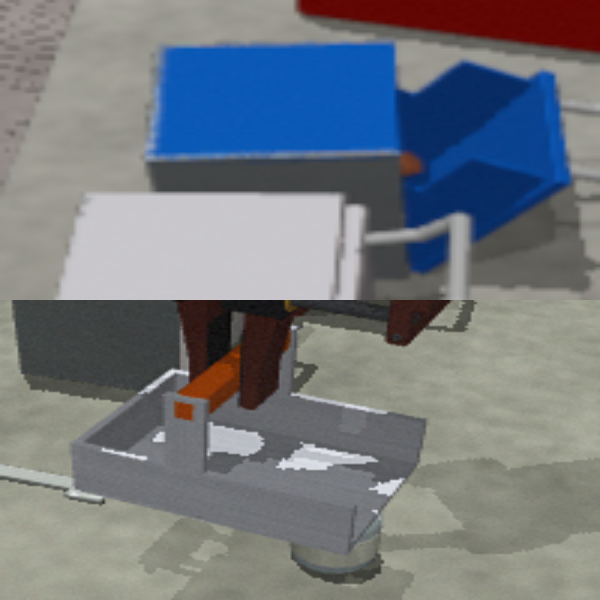

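The scoop is empty and weighs what it should alone (2.2 N), and copper shows in the trough at (410,163). Now I set it down, release, and check the final state.

```bash
cat > f.py <<'E'
from h import *
gb=np.array([.485,.414,.086])
move_l(tcp(gb+Z*.02,Rs),.2)
for dz in(.010,.006,.003,.001,0):
    move_l(tcp(gb+Z*dz,Rs),.03);s=state();print(dz,s["ft_force"].round(1) if hasattr(s["ft_force"],"round") else s["ft_force"])
    if s["ft_force"][2]>1: break
gripper_open();hold(.3)
p=np.array(state()["ee_pos"]);move_l((p+Z*.15).tolist(),.15)
# look down into the bin
Rm=Rb;g=Hg+bx*(-.06)+Z*.36
move_to(tcp(g-by*.08,Rm),q(Rm));hold(.2)
im=get_image("wrist");b=get_image("scene")
cv2.imwrite("pics/w6.png",cv2.vconcat([cv2.resize(im["frame"],(480,300)),cv2.resize(b["frame"],(480,300))]))
P=pts(b);v,u=np.mgrid[:400,:640];m=(b["depth"]>0)&(u>330)&(u<410)&(v>320)&(v<385)
k=m&(P[...,2]>.032)&(P[...,2]<.05);p=P[k];A=np.c_[p[:,:2]-p[:,:2].mean(0),np.ones(len(p))];print("rim plane",np.linalg.lstsq(A,p[:,2],rcond=None)[0].round(3))
print(state()["time"])
E
python3 f.py
```

```text
0.01 [-0.5 -0.  -1.9]
0.006 [-0.1 -0.5 -2. ]
0.003 [ 0.9 -0.7 -1.8]
0.001 [ 0.   0.2 -2.2]
0 [-0.1  0.3 -2.3]
rim plane [0.004 0.007 0.038]
37.6583
```

View pics/w6.png

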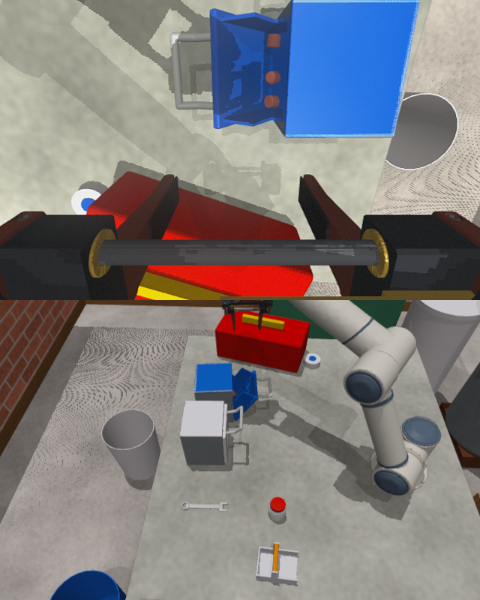

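All three caps lie in the trough, at (273,41), (273,77) and (272,101). The scoop stands flat, and the jar and wrench have not moved. One number check of the opening, then I hand in.

```bash
python3 - <<'E'
from h import *
im=get_image("wrist");P=pts(im);d=P-Hg;X,Y,z=d@bx,d@by,d[...,2]
k=(im["depth"]>0)&(abs(X+.157)<.03)&(abs(Y)<.03)&(z>.09)&(z<.14)
xs=X[k];print(k.sum(),np.percentile(xs,[3,50,97]).round(4),z[k].max().round(4))
if abs(np.median(xs)+.157)<.006: job_done();print("handed in")
E
```

```text
602 [-0.1601 -0.1537 -0.1492] 0.1188
the job is handed in; nothing more can be done
handed in
```

The job is handed in: the blue bin is open to its stop with all three caps in its trough, the empty scoop is back flat on the bench and released, and the white bin, jar and wrench were left alone.

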